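# Feed one wax block out of the spring-return feeder

## Task

Feed one wax block out of the wax-block feeder: push its slide by the black grip all the way forward to its stop, then let go there so that the spring snaps the slide fully home. Work the slide only once, leave the pushed-out block lying in the outlet, and do not move the slide of the larger feeder with the cork sanding blocks.

Things in the scene. Friction and masses are not known exactly. Their poses are not given: they have to be found in the camera images.
- wax_grip (a point): Centre of the top face of the black upright grip on the wax feeder's slide, 78 mm above the table. Grip: 26 mm along the slide, 18 mm across, standing 54 mm above its 4 mm foot plate; slide top 20 mm above the table. Side rails and spring barrels, 35 mm off the centre line, rise to 32 mm. Site x points along the slide in the push direction (away from the robot), y across, z up; moves with the slide.
- wax_slide (a joint): Travel of the wax feeder's slide in m: 0 home, 0.050 at the forward stop. A spring drives it home (2 N at rest, 5 N at the stop); let go, it snaps back in about 0.2 s. The fixed plywood feeder is 225 x 83 mm; ahead of the grip (at rest), along point x: magazine of four aluminium corner posts at 81 to 124 mm, 57 mm high, with three wax blocks; then the open outlet trough to 200 mm.
- wax_block0: Lowest wax block of the stack, a plain yellow bar 60 mm across the slide, 32 mm along it, 14 mm thick; origin at the centre of its underside. At the start 102 mm ahead of the grip along point x, on the base 8 mm above the table. The slide pushes it out under the front posts; fed out, with the slide home, it lies about 151 mm ahead of the grip.
- sanding_slide (a joint): Travel in m of the slide of the other, larger feeder (261 x 93 mm, grip top 90 mm above the table), which holds two brown cork sanding blocks of 44 x 70 x 26 mm: 0 home, 0.062 at its stop. Leave it home. Both feeders have their grips towards the robot and stand side by side; either may be the left one.

How it is judged (in metres and radians):
On the way, in this order (a step that is already met when the one before it is completed fails the run):
1. the wax slide is pushed forward to its stop (within 10 mm) (value of joint wax_slide above 0.04 m), for 0.1 s.
2. let go, the slide snaps home by its spring (faster than 0.1 m/s, nothing gripped or pushed by the fingers) (velocity of joint wax_slide below -0.1 m/s and contact force between the fingers and anything else below 1 N), for 0.02 s.
At the end, for the whole second after the job is handed in: The wax slide is home (within 5 mm); the block that was lowest lies flat and at rest in the outlet trough, 138 to 170 mm ahead of the grip and within 15 mm of the centre line (a second stroke would have pushed it farther) (value of joint wax_slide below 0.005 m and x of wax_block0 in the frame of wax_grip between 0.138 and 0.17 m and y of wax_block0 in the frame of wax_grip between -0.015 and 0.015 m and height (world z) of wax_block0 between 0.003 and 0.018 m and angle between wax_block0's own z axis and vertical below 0.17 rad and linear speed of wax_block0 below 0.02 m/s); the robot touches nothing.
It fails at once if the slide of the sanding-block feeder is moved more than 10 mm (value of joint sanding_slide above 0.01 m).
It also fails if it takes over 32 s, if anything falls off the work surface, if the arm or the gripper's body presses on something with over 40 N, if the wrist force passes 120 N, or if a joint passes its speed limit or range.

## Robot

A 7-joint arm with a two-finger parallel gripper is mounted at the origin on the work surface; the furniture and walls round the work are solid. World frame = base frame: x ahead of the robot, y to its left, z up, the work surface at z = 0. Lengths are in mm, angles in rad, forces in N, time in s.
With the tool pointing down it reaches from about 400 to 875 mm from the base axis. Payload 19.3 kg.
Tool frame: the origin (TCP) lies midway between the tips of the shut fingers; the grasp point (between the pads) lies 19 mm behind it (env.pinch_z is the distance from the TCP to the grasp point, in mm); z points along the fingers, y is the line along which they close (so a half turn about z gives the same grasp; the last joint's range is limited). The gripper opens to 85 mm and grips with 20 to 120 N. Pads are 22 mm wide; open, the fingers measure 114 mm over their backs; the gripper's body (76 mm by 85 mm) begins 54 mm behind the grasp point. The pads swing forward as they close: fully open they stand 13 mm farther back than shut.
Start: joints at [-1.405, 0.521, -0.036, 1.599, 0.021, 1.021, -0.113], TCP at [146.033, 607.692, 231.291] pointing down, gripper open.
Joint ranges: [-2.91, 2.91], [-0.3, 2.13], [-1.5, 1.42], [0.17, 2.43], [-1.26, 4.41], [0.16, 1.93], [-2.52, 2.52]. Speed limits (rad/s): [1.89, 1.89, 2.39, 2.39, 3.01, 3.01, 3.01].

## Interface

Orientations are given as a 3x3 rotation matrix whose columns are the frame's x, y, z axes.
In Python, from cell import env gives the robot as it stands. The module is installed in compiled form; this text tells all that it offers.
- The arm moves only by the shell command python3 -m crank 'ROWS' [FORCE]. ROWS is JSON, a list of rows, each a list of 3 entries, a list of its own where there are three numbers: the turn, a rotation vector about the tool's x, y, z in rad, then the shift along the tool's x, y, z in mm, then the closure, from -1 (fully open) to 1 (shut). In form: [[[wx, wy, wz], [x, y, z], hand], ...]. A call has 1 to 20 rows; each row shifts and turns the commanded pose from where the row before left it, along the tool's axes as they then stand; what a row does not reach is not made up. A row lasts 1/12 s, in which the tool goes at most 41.7 mm and 7.16 degrees, less where a joint would pass 70% of its speed; a pose out of reach is approached as far as the arm can. A call is refused whole if a number of a shift passes 41.7 or a number of a turn 0.125, either way. A call with a gripper value outside its range is refused whole. The fingers move at their own pace and stop on an object; FORCE is the grip in N (left out, the last holds). Time passes only in rows, so rows that do not move let the fingers close. It gives the time, the measured TCP pose, the force, the opening and the grip force at its end, in the units of the state.
- env.get_state(): the state, without advancing time (a new reading comes with each control period).
- env.read_camera(name): name is "side" or "top"; returns a dict with "frame" (480x640x3 uint8, red, green, blue), "K" (3x3 intrinsics, pixels), "D" ([k1, k2, p1, p2, k3] as OpenCV has them; the pictures are not rectified), "R" (3x3) and "t" (3): a world point X has camera coordinates R X + t. Camera axes: x right, y down, z forward; pixel columns grow to the right and rows downward; lengths in mm; the calibration is good to about 2 mm. A picture is of the moment at which its call begins. There is no depth.
- env.job_done(): hands the job in; it is judged then, once.
The state is a dict: "t": time; "q": joint angles; "qvel": joint speeds; "effort": joint torques, N m; "tcp_pos": TCP position; "eef_rot": TCP orientation; "contact_force": force on the tool from outside, world axes, zero at the start; "wrist_torque": the same for the moment, N m; "gripper_width": finger opening in mm; "gripper_force": force on a finger pad.
Only numpy, scipy, OpenCV 4.12 (cv2) and the standard library are available. Lean on these libraries where they do the work, as an engineer would, in place of code of your own. Each camera call takes 0.05 s, during which the arm holds its last target. There are 200 camera calls.

## Working session

There is one attempt and no reset: what is moved stays moved. The work goes in short steps, Python scripts to look and compute and a shell command to move; the robot and the scene stay as the last step left them, time stands still between calls to the robot, and variables do not carry over. Pictures are saved under pics/ and viewed, at most 10 in all, crops included, and the job is handed in when it is done.

```bash
mkdir -p pics
python3 - <<'E'
from cell import env
import cv2,numpy as np
for n in("top","side"):
    c=env.read_camera(n); cv2.imwrite(f"pics/{n}0.png",c["frame"][:,:,::-1])
    print(n,c["K"],c["D"],c["R"],c["t"])
s=env.get_state();print(s["t"],s["tcp_pos"],s["eef_rot"],s["gripper_width"],env.pinch_z)
E
```

```text
top [[463.95669239   0.         322.81384429]
 [  0.         463.95669239 241.61509025]
 [  0.           0.           1.        ]] [-0.11770533  0.          0.          0.          0.        ] [[ 0.02960782 -0.99946305  0.01403555]
 [-0.98211028 -0.03170043 -0.1856192 ]
 [ 0.18596446 -0.00828868 -0.98252151]] [-28.18245173 559.31438665 828.87809037]
side [[488.19893616   0.         314.29885832]
 [  0.         488.19893616 249.14100254]
 [  0.           0.           1.        ]] [-0.12116163  0.          0.          0.          0.        ] [[ 0.97920037 -0.20236216 -0.01470322]
 [-0.11354945 -0.4865078  -0.86626594]
 [ 0.16814622  0.84991748 -0.49936673]] [-525.58656378  128.66247137  803.99198702]
0.1 [145.95041748 607.41450637 230.77604697] [[-9.72330199e-01  2.33610665e-01 -2.00750817e-04]
 [ 2.33610748e-01  9.72329671e-01 -1.01430102e-03]
 [-4.17555595e-05 -1.03313306e-03 -9.99999465e-01]] 85.37733101716813 18.700000000000003
```

View pics/top0.png

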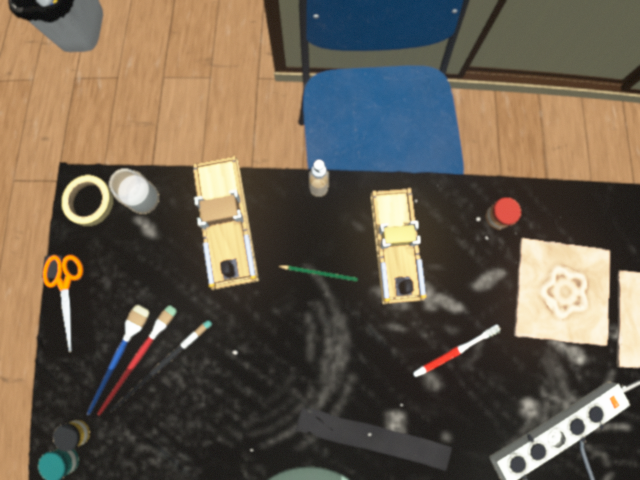

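View pics/side0.png

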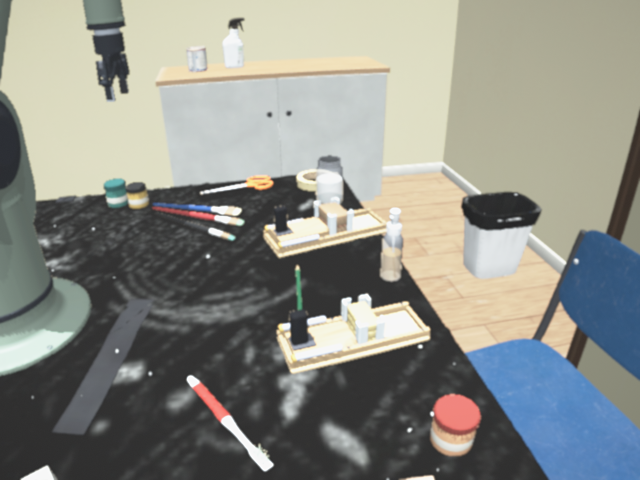

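The wax feeder (yellow) is the right one in the top view, with its grip near (404,286). The sanding feeder is the left one at (228,268). In the side view the wax grip is near (298,325). I'll enlarge both.

Run:
```python
import cv2,numpy as np
a=cv2.imread("pics/top0.png")[180:310,350:450]; b=cv2.imread("pics/side0.png")[280:380,265:440]
cv2.imwrite("pics/c1.png",cv2.resize(a,None,fx=4.5,fy=4.5,interpolation=2))
cv2.imwrite("pics/c2.png",cv2.resize(b,None,fx=4.5,fy=4.5,interpolation=2))
```

```text
(no output)
```

View pics/c1.png

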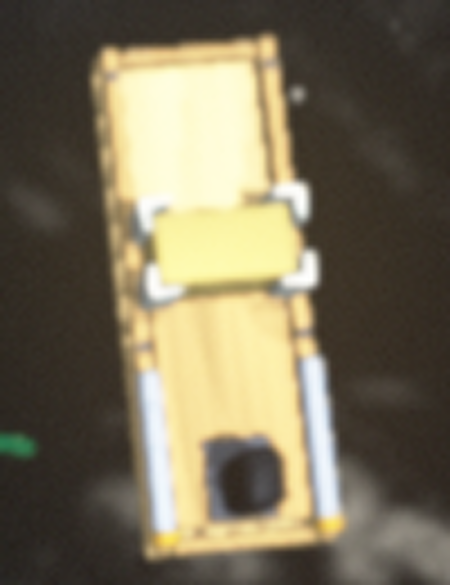

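View pics/c2.png

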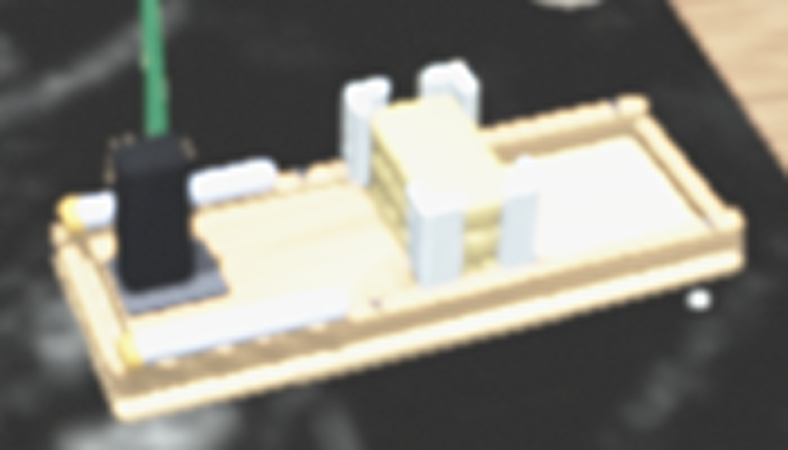

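Top crop: the post tops are centred at about (153,215), (293,200), (163,283) and (302,270), and the grip top at about (254,478). Side crop: the grip top is centred at about (150,153).

```bash
cat > h.py <<'E'
from cell import env
import cv2,numpy as np
C={n:env.read_camera(n) for n in("top","side")}
def bp(n,uv,z):
    c=C[n];p=cv2.undistortPoints(np.array([[uv]],float),c["K"],c["D"])[0,0]
    R=np.array(c["R"]);o=-R.T@c["t"];d=R.T@np.array([p[0],p[1],1]);return o+d*(z-o[2])/d[2]
def T(u,v,z):return bp("top",(350+(u-1.75)/4.5,180+(v-1.75)/4.5),z)[:2]
def S(u,v,z):return bp("side",(265+(u-1.75)/4.5,280+(v-1.75)/4.5),z)[:2]
E
python3 - <<'E'
from h import *
np.set_printoptions(precision=1,suppress=True)
P=[T(*p,57) for p in((153,215),(293,200),(163,283),(302,270))]
print("posts",P); mc=np.mean(P,0)
B=[T(*p,30) for p in((165,540),(330,523),(148,372),(313,358))];print("barrels",B)
S_=[S(*p,57) for p in((367,88),(448,72),(437,195),(522,165))];print("side posts",S_,np.mean(S_,0))
gt,gs=T(254,478,78),S(150,153,78);print("mag",mc,"grip",gt,gs)
def ya(v):return np.degrees(np.arctan2(v[1],v[0]))
print("yaw",ya(B[2]-B[0]),ya(B[3]-B[1]),ya(P[0]-P[2]),ya(P[1]-P[3]),ya(P[0]-P[1])-90,ya(B[0]-B[1])-90,ya(mc-gt),np.linalg.norm(mc-gt), ya(mc-(B[0]+B[1])/2))
s=env.get_state();print(s["t"])
E
```

```text
posts [array([ 590.4, -126. ]), array([ 599. , -186.1]), array([ 561.2, -130.4]), array([ 568.7, -189.7])]
barrels [array([ 455.1, -135.9]), array([ 464.2, -207. ]), array([ 527.1, -128.1]), array([ 535.4, -200.1])]
side posts [array([ 561.8, -128.7]), array([ 591.9, -125.8]), array([ 568.8, -190.9]), array([ 600.5, -182.1])] [ 580.8 -156.9]
mag [ 579.9 -158. ] grip [ 477.9 -164.9] [ 477.8 -175.4]
yaw 6.235694382036665 5.6027289286832165 8.524502932722289 6.782046379705161 8.140635757571772 7.260484090421286 3.86309174790789 102.17255722294666 6.380371834953183
0.2
```

The yaw is about 6.8° and the grip about (478.5,-169.7). Plan: shut the fingers, push behind the grip with the tips at z of about 58, then lift quickly to release. First I turn, shut the fingers and travel.

```bash
python3 -m crank '[[[0,0,-0.118],[0,0,0],1],[[0,0,-0.118],[0,0,0],1],[[0,0,-0.118],[0,0,0],1],[[0,0,0],[-20,-32,0],1],[[0,0,0],[-20,-32,0],1],[[0,0,0],[-20,-32,0],1],[[0,0,0],[-20,-32,0],1],[[0,0,0],[-20,-32,0],1],[[0,0,0],[-20,-32,0],1],[[0,0,0],[-20,-32,0],1],[[0,0,0],[-20,-32,0],1],[[0,0,0],[-20,-32,0],1],[[0,0,0],[-20,-32,0],1],[[0,0,0],[-20,-32,0],1],[[0,0,0],[-20,-32,0],1],[[0,0,0],[0,0,0],1],[[0,0,0],[0,0,0],1]]' 30; python3 -c "
from cell import env
s=env.get_state();print(s['t'],s['tcp_pos'],s['eef_rot'])"
```

```text
t: 1.62
tcp_pos: [430.7, 252.9, 231.2]
eef_rot: [[-0.993, -0.114, 0.0], [-0.114, 0.993, -0.0], [-0.0, -0.0, -1.0]]
contact_force: [-0.9, 1.7, -0.5]
gripper_width: 0.4
gripper_force: 0.0
1.6167 [430.69024733 252.89630284 231.24903218] [[-9.93467985e-01 -1.14111131e-01  1.12268247e-04]
 [-1.14111169e-01  9.93467895e-01 -4.26980922e-04]
 [-6.28116229e-05 -4.37002937e-04 -9.99999903e-01]]
```

```bash
python3 -m crank '[[[0,0,0],[3.4,-35.4,0],1],[[0,0,0],[3.4,-35.4,0],1],[[0,0,0],[3.4,-35.4,0],1],[[0,0,0],[3.4,-35.4,0],1],[[0,0,0],[3.4,-35.4,0],1],[[0,0,0],[3.4,-35.4,0],1],[[0,0,0],[3.4,-35.4,0],1],[[0,0,0],[3.4,-35.4,0],1],[[0,0,0],[3.4,-35.4,0],1],[[0,0,0],[3.4,-35.4,0],1],[[0,0,0],[3.4,-35.4,0],1],[[0,0,0],[3.4,-35.4,0],1],[[0,0,0],[0,0,33],1],[[0,0,0],[0,0,33],1],[[0,0,0],[0,0,33],1],[[0,0,0],[0,0,33],1],[[0,0,0],[0,0,0],1],[[0,0,0],[0,0,0],1]]'
python3 - <<'E'
from h import *
for n in C: cv2.imwrite(f"pics/{n}1.png",C[n]["frame"][:,:,::-1])
a=C["side"]["frame"][200:400,225:450,::-1];cv2.imwrite("pics/s1.png",cv2.resize(a,None,fx=3,fy=3,interpolation=2))
E
```

```text
t: 3.12
tcp_pos: [438.7, -171.1, 98.9]
eef_rot: [[-0.993, -0.119, -0.003], [-0.119, 0.993, 0.001], [0.003, 0.001, -1.0]]
contact_force: [0.7, -0.5, 1.1]
gripper_width: 0.2
gripper_force: 0.0
```

View pics/s1.png

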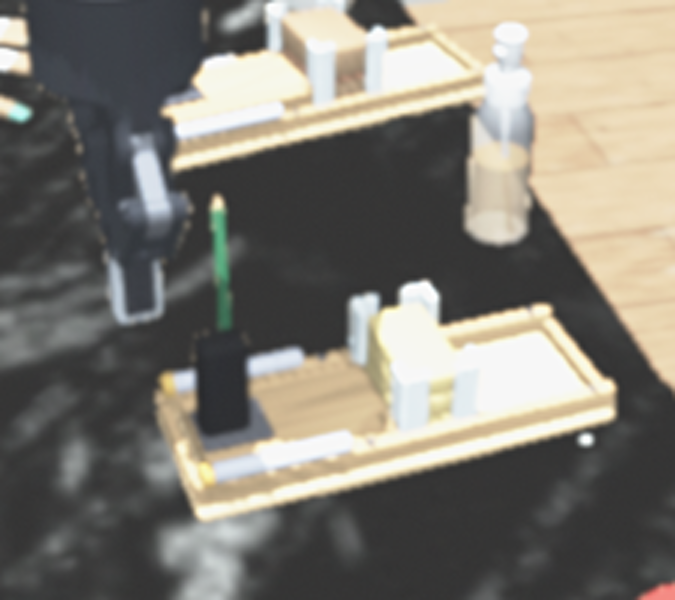

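The shut fingertips are at (137,318), above and behind the black grip, whose top is at (220,340). Next I go down and approach.

```bash
python3 -m crank '[[[0,0,0],[0,-3,20],1],[[0,0,0],[0,0,20],1],[[0,0,0],[0,0,0],1],[[0,0,0],[-4,0,0],1],[[0,0,0],[-4,0,0],1],[[0,0,0],[-4,0,0],1],[[0,0,0],[-4,0,0],1],[[0,0,0],[-4,0,0],1],[[0,0,0],[-4,0,0],1],[[0,0,0],[0,0,0],1],[[0,0,0],[0,0,0],1]]'
python3 - <<'E'
from h import *
a=C["side"]["frame"][250:400,250:450,::-1];b=C["top"]["frame"][180:330,350:450,::-1]
f=lambda i:cv2.resize(i,None,fx=2.6,fy=2.6,interpolation=2)
cv2.imwrite("pics/s2.png",np.hstack([f(a),f(b)]))
E
```

```text
t: 4.13
tcp_pos: [463.4, -172.1, 59.3]
eef_rot: [[-0.993, -0.118, -0.0], [-0.118, 0.993, -0.0], [0.0, -0.0, -1.0]]
contact_force: [-1.9, 0.6, 1.3]
gripper_width: -0.4
gripper_force: 1.2
```

View pics/s2.png

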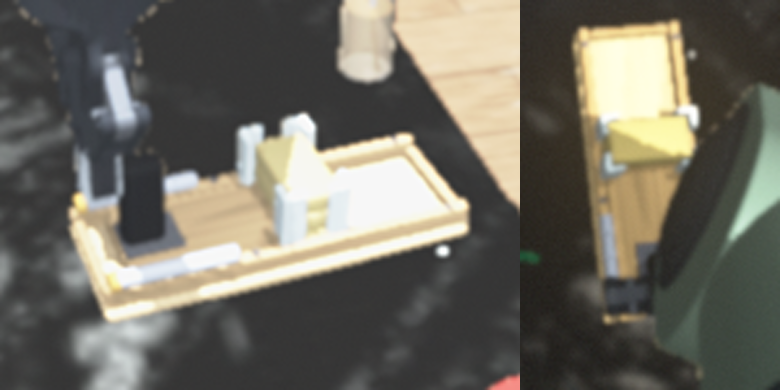

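The finger is against the rear of the grip, and the slide has moved forward a few mm. I'll keep pushing.

```bash
python3 -m crank '[[[0,0,0],[-6,0,0],1],[[0,0,0],[-6,0,0],1],[[0,0,0],[-6,0,0],1],[[0,0,0],[-6,0,0],1],[[0,0,0],[-6,0,0],1],[[0,0,0],[-4,0,0],1],[[0,0,0],[0,0,0],1],[[0,0,0],[0,0,0],1]]'; python3 -m crank '[[[0,0,0],[-2,0,0],1],[[0,0,0],[-2,0,0],1],[[0,0,0],[0,0,0],1]]'
```

```text
t: 4.9
tcp_pos: [497.1, -168.2, 59.2]
eef_rot: [[-0.993, -0.118, -0.0], [-0.118, 0.993, -0.0], [0.0, -0.0, -1.0]]
contact_force: [-4.0, -2.4, 2.2]
gripper_width: -0.0
gripper_force: 2.2
t: 5.15
tcp_pos: [500.9, -167.8, 59.2]
eef_rot: [[-0.993, -0.118, -0.0], [-0.118, 0.993, -0.0], [0.0, -0.0, -1.0]]
contact_force: [-3.9, -1.9, 1.2]
gripper_width: -0.0
gripper_force: 2.3
```

```bash
python3 -m crank '[[[0,0,0],[-2,0,0],1],[[0,0,0],[-1.5,0,0],1],[[0,0,0],[0,0,0],1]]';  python3 -m crank '[[[0,0,0],[-1.5,0,0],1],[[0,0,0],[0,0,0],1]]'
python3 - <<'E'
from h import *
a=C["side"]["frame"][250:400,250:450,::-1];b=C["top"]["frame"][180:330,350:450,::-1]
f=lambda i:cv2.resize(i,None,fx=2.6,fy=2.6,interpolation=2)
cv2.imwrite("pics/s3.png",np.hstack([f(a),f(b)]))
E
```

```text
t: 5.4
tcp_pos: [504.3, -167.4, 59.2]
eef_rot: [[-0.993, -0.118, -0.0], [-0.118, 0.993, -0.0], [0.0, -0.0, -1.0]]
contact_force: [-5.4, -2.3, 1.4]
gripper_width: 0.1
gripper_force: 2.4
t: 5.57
tcp_pos: [504.8, -167.3, 59.1]
eef_rot: [[-0.993, -0.117, -0.002], [-0.117, 0.993, 0.0], [0.002, 0.0, -1.0]]
contact_force: [-9.8, -1.6, 4.9]
gripper_width: 0.3
gripper_force: 5.0
```

View pics/s3.png

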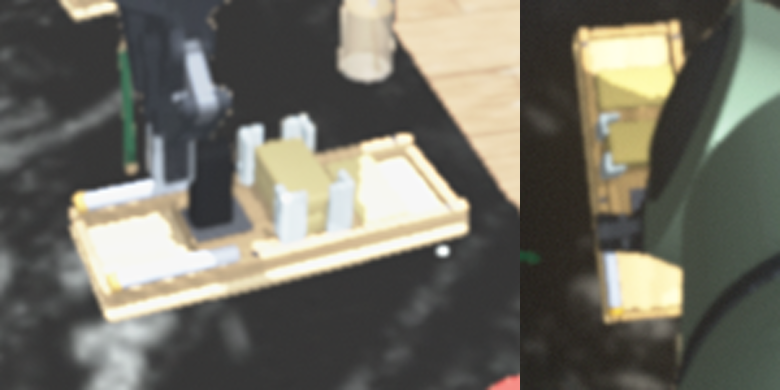

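The force jump and stalled TCP show the slide is at its stop, and the block is out ahead of the posts. I'll release with a fast lift.

```bash
python3 -m crank '[[[0,0,0],[0.8,0,0],1],[[0,0,0],[0,0,-41],1],[[0,0,0],[0,0,-41],1],[[0,0,0],[0,0,-41],1],[[0,0,0],[0,0,-30],1],[[0,0,0],[30,20,0],1],[[0,0,0],[30,20,0],1],[[0,0,0],[30,20,0],1],[[0,0,0],[20,30,0],1],[[0,0,0],[0,35,0],1],[[0,0,0],[0,35,0],1],[[0,0,0],[0,35,0],1],[[0,0,0],[0,0,0],1],[[0,0,0],[0,0,0],1]]'
python3 - <<'E'
from h import *
a=C["side"]["frame"][250:400,250:450,::-1];b=C["top"]["frame"][180:330,350:450,::-1]
f=lambda i:cv2.resize(i,None,fx=2.6,fy=2.6,interpolation=2)
cv2.imwrite("pics/s4.png",np.hstack([f(a),f(b)]))
E
```

```text
t: 6.83
tcp_pos: [373.3, 15.1, 212.6]
eef_rot: [[-0.993, -0.122, 0.001], [-0.122, 0.993, 0.001], [-0.001, 0.001, -1.0]]
contact_force: [-0.3, -1.3, 0.4]
gripper_width: 0.2
gripper_force: 0.0
```

View pics/s4.png

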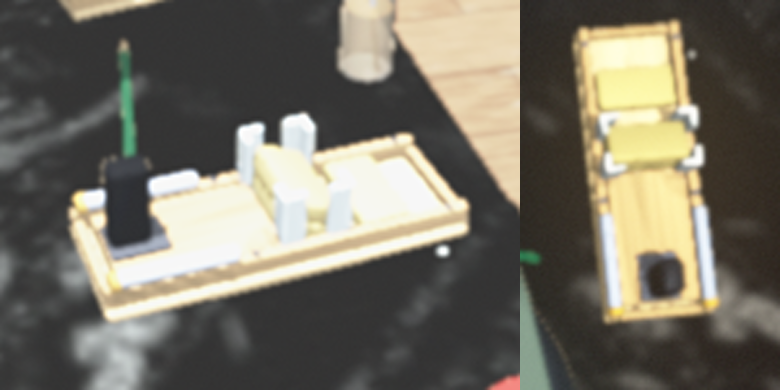

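The slide is home, with the grip back at (128,200) in the side crop. The fed block lies flat in the outlet at (636,87) in the top crop, and the arm is clear.

```bash
python3 -c "
from cell import env
print(env.job_done())"
```

```text
the job is handed in; nothing more can be done
None
```

I fed one wax block out with a single stroke to the stop. The slide came back home after I let go, the block lies flat in the outlet, the arm never went near the sanding feeder's slide, and the job is handed in (no verdict was shown).

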